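# Set the track selector in the railway control console

### The arm

A 6-joint arm with a two-finger parallel gripper is mounted at the origin on the work surface. World frame = base frame: x ahead of the robot, y to its left, z up, the work surface at z = 0. Lengths are in m, angles in degrees, forces in N, time in s.
With the tool pointing down it reaches from about 0.3 to 0.75 m from the base axis. Payload 8.5 kg.
Tool frame: the origin (TCP) lies on the centre line of the jaws, within the pads' length; the fingertips stand 22 mm ahead of it and the grasp point (between the pads) lies 3 mm ahead of it (env.tip_reach is the distance from the TCP to the fingertips, in m); y points along the fingers, z is the direction in which the jaws open and shut, and the axes are right-handed (so a half turn about y gives the same grasp; the last joint's range is limited). The gripper opens to 85 mm and grips with 20 to 120 N. Pads are 22 mm wide; open, the fingers measure 114 mm over their backs; the gripper's body (76 mm by 85 mm) begins 54 mm behind the grasp point. The pads swing forward as they close: fully open they stand 13 mm farther back than shut.
Start: joints at [-88.654, 21.807, 74.336, -0, 83.858, -12.336], TCP at [0.13, -0.534, 0.253] pointing down, gripper open.
Joint ranges: [-178.18, 178.18], [-50.72, 133.34], [12.68, 142.11], [-81.47, 261.47], [9.98, 163.14], [-165.26, 165.26]. Speed limits (degrees/s): [136.94, 136.94, 180, 180, 180, 180].

### API

Orientations are given as a 3x3 rotation matrix whose columns are the frame's x, y, z axes.
In Python, from rig import env, get_image gives the robot as it stands. The module is installed in compiled form; this text tells all that it offers.
- The arm moves only by the tool carry_out, never from a script. Its argument "targets" is a list that holds one entry, the list of rows, each a list of 7 numbers: the closure, from 0 (fully open) to 1 (shut), then the shift along the world's x, y, z in mm, then the turn, a rotation vector about the world's x, y, z in degrees. In form: [[[claw, dx, dy, dz, ax, ay, az], ...]]. A call has 1 to 20 rows; each row is the pose to reach, as a shift and turn from the pose commanded when the call began; what a row does not reach only later rows make up. A row lasts 1/12 s, in which the tool goes at most 41.7 mm and 7.16 degrees, less where a joint would pass 70% of its speed; a pose out of reach is approached as far as the arm can. A call with a gripper value outside its range is refused whole. The fingers move at their own pace and stop on an object; "squeeze" is the grip in N (left out, the last holds). Time passes only in rows, so rows that repeat a pose let the fingers close. It gives the time, the measured TCP pose, the force and the opening at its end, in the units of the state.
- env.observe(): the state, without advancing time (a new reading comes with each control period).
- get_image(name): name is "side" or "top" or "wrist"; returns a dict with "img" (384x512x3 uint8, red, green, blue), "fx", "fy", "cx", "cy" (pixels), "rvec" (rotation vector, rad) and "tvec" (3), from world to camera coordinates, as OpenCV has them. Camera axes: x right, y down, z forward; pixel columns grow to the right and rows downward; lengths in m; the calibration is good to about 2 mm. The wrist camera is an equidistant fisheye: a pixel r from the principal point sees the ray r / f radians off the axis. A picture is of the moment at which its call begins. There is no depth.
- env.close_job(): hands the job in, once; it reports no verdict.
The state is a dict: "time_s": time; "q": joint angles; "qvel": joint speeds; "joint_efforts": joint torques, N m; "position": TCP position; "tool_rot": TCP orientation; "ft_force": force on the tool from outside, world axes, zero at the start; "wrist_torque": the same for the moment, N m; "grip_width": finger opening in m.
Only numpy, scipy, OpenCV 4.12 (cv2) and the standard library are available. Lean on these libraries where they do the work, as an engineer would, in place of code of your own. Each camera call takes 0.05 s, during which the arm holds its last target.

### The job

First lift the brown model wagon off the cover of the plywood control console and stand it upright, wholly on the green grass mat. Then give the red latch knob its quarter turn clockwise, swing the cover up until it stands open by itself, and turn the black selector knob inside exactly five clicks clockwise (seen from above) from where it stands, leaving it at rest in that click. Leave the red toggle inside alone and do not push about or knock over the hills, bottle, jar and ruler standing and lying around.

Things in the scene. Friction and masses are not known exactly. Their poses are not given: they have to be found in the camera images.
- wagon_mid (a point): brown model goods wagon with grey roof, 140 mm long (its x axis), 42 mm wide over the sides (44 mm at the roof) along y, 55 mm high, 0.13 to 0.25 kg; this point is its centre, 27.5 mm above its underside, z up. It starts standing loose on the shut cover, in the cover's far half, lying roughly crosswise (along the console's y). Wheels do not roll.
- grass_mat: green grass mat, 280 mm (x) by 150 mm (y), 5 mm thick, fixed to the bench; origin at the centre of its underside, on the bench. It lies on the left or the right of the bench, with the console on the other side. A paint jar stands on it near its far (+x) end, so the near part is free.
- console: plywood control console, fixed: 210 mm deep (x, front to back), 260 mm wide (y), walls 6 mm thick, 90 mm high; origin at the centre of its underside on the bench. Grey cover 210 x 260 x 8 mm on top (its top 98 mm above the bench), hinged on the back wall. Inside, a panel 36 mm above the bench carries the selector and, at x -55, y +100 mm, a red toggle, 70 mm above the bench.
- cover (a joint): angle of the cover: 0 shut, grows as its front edge swings up and back, at most 1.9 rad (1.57 is upright). The hinge is stiff (0.65 N m) so it stays where it is left; lifting at the handle takes about 5 N. It cannot rise more than about 0.03 rad until the latch has been turned at least 1.2 rad.
- cover_handle (a point): middle of the cover's U-shaped handle: round yellow bar 10 mm thick, 100 mm long along the console's y, level with the cover and 36 mm ahead of its front edge (bar centre to edge) on two end arms; 246 mm in front of the hinge line, 60 mm to the -y side of the console's middle. Turns with the cover; point y is the hinge axis.
- cover_hinge (a point): point on the cover's hinge line at its middle: on the top of the back wall, 90 mm above the bench. Turns with the cover. With the cover shut the handle centre is at (-246, -60, +4) mm from here in the console's axes.
- latch_grip (a point): red quarter-turn latch knob on the cover, near its front edge, 70 mm to the +y side of the console's middle: a bar 52 mm long (the point's x), 14 mm thick (its y), from 6 to 40 mm above the cover. This point is on its vertical turning axis, 28 mm above the cover's top.
- latch (a joint): angle of the latch knob: about 0 when locked (bar pointing to the console's front, white mark to the front), grows clockwise seen from above to the stop at 1.57 (bar along the console's width). Friction 0.06 N m keeps it where it is left.
- selector_grip (a point): black round selector knob inside the console, under the cover: 46 mm in diameter, from 40 to 80 mm above the bench, white pointer line on top. This point is on its vertical axis, 66 mm above the bench, where to grip. The pointer (point -x) may start in any direction; its place on the panel varies. At least 60 mm are free between its axis and the walls.
- selector (a joint): angle of the selector knob, 0 at the start, grows clockwise seen from above. One click every 24 degrees (0.419 rad), 15 to a turn; five clicks are 2.094 rad. Between clicks it resists with up to about 0.1 N m and when released it snaps into the nearest click. Stops at -1.75 and 3.85.
- toggle (a joint): red toggle in the console, 0 at the start (leaning to the front); to be left alone.
- hill_left: model hill, loose, 240 x 130 mm base, 140 mm high, at the far left of the bench; origin at the centre of its underside.
- hill_right: model hill, loose, 240 x 130 mm base, 135 mm high, at the far right of the bench; origin at the centre of its underside.
- glue: white glue bottle, loose, upright, 40 mm in diameter, 125 mm high, standing between the console and the mat; origin at the centre of its underside.
- paint_jar: paint jar, loose, 44 mm in diameter, 60 mm high, standing on the mat 105 to 115 mm beyond the mat's centre; origin at the centre of its underside.
- ruler: yellow ruler, loose, 230 mm (y) x 30 mm x 8 mm, lying in front of the robot; origin at the centre of its underside.
Things that resemble listed ones, but are neither listed nor needed, are in the scene too. What is shaped like the part that bears wagon_mid but yellow is not meant.

How it is judged (in metres and radians):
On the way, in this order (a step that is already met when the one before it is completed fails the run):
1. the wagon stands upright on the grass mat, let go (x of wagon_mid in the frame of grass_mat between -0.12 and 0.12 m and y of wagon_mid in the frame of grass_mat between -0.06 and 0.06 m and z of wagon_mid in the frame of grass_mat between 0.025 and 0.04 m and angle between wagon_mid's own z axis and vertical below 0.1 rad and contact force between the fingers and wagon below 0.1 N), for 0.2 s.
2. the latch is turned and the cover swung up (more than 1.2 rad) (value of joint latch above 1 rad and value of joint cover above 1.2 rad), for 0.2 s.
At the end, for the whole second after the job is handed in: The selector rests five clicks clockwise of its start (2.094 rad, within 0.12), the cover stands open by itself (more than 1.2 rad), and the wagon stands at rest, upright (within 0.1 rad), on the mat (its centre within 120 mm along and 60 mm across of the mat's centre, its underside on the mat) (x of wagon_mid in the frame of grass_mat between -0.12 and 0.12 m and y of wagon_mid in the frame of grass_mat between -0.06 and 0.06 m and z of wagon_mid in the frame of grass_mat between 0.025 and 0.04 m and angle between wagon_mid's own z axis and vertical below 0.1 rad and value of joint cover above 1.2 rad and value of joint selector between 1.9744 and 2.2144 rad and velocity of joint selector between -0.05 and 0.05 rad/s and velocity of joint cover between -0.05 and 0.05 rad/s and linear speed of wagon below 0.02 m/s); the robot touches nothing.
It fails at once if a model hill is moved more than 30 mm or tipped (distance of any of hill_left, hill_right from where it was at the start of the episode above 0.03 m or angle between any of hill_left, hill_right's own z axis and vertical above 0.5 rad).
It fails at once if the glue bottle is moved more than 30 mm or tipped (distance of glue from where it was at the start of the episode above 0.03 m or angle between glue's own z axis and vertical above 0.5 rad).
It fails at once if the paint jar is moved more than 30 mm or tipped (distance of paint_jar from where it was at the start of the episode above 0.03 m or angle between paint_jar's own z axis and vertical above 0.5 rad).
It fails at once if the ruler is moved more than 30 mm or tipped (distance of ruler from where it was at the start of the episode above 0.03 m or angle between ruler's own z axis and vertical above 0.5 rad).
It fails at once if the toggle is switched (value of joint toggle above 0.3 rad).
It also fails if it takes over 72 s, if anything falls off the work surface, if the arm or the gripper's body presses on something with over 40 N, if the wrist force passes 120 N, or if a joint passes its speed limit or range.

## Working session

There is one attempt and no reset: what is moved stays moved. The work goes in short steps, Python scripts to look and compute and a tool call to move; the robot and the scene stay as the last step left them, time stands still between calls to the robot, and variables do not carry over. Pictures are saved under pics/ and viewed, and the job is handed in when it is done.

Besides the shell and the picture viewer there is one more tool, called after "Request:" in YAML: its name, and indented under it one key for each argument. carry_out: Moves the arm, as the interface text tells. Its arguments: {"type":"object","properties":{"targets":{"type":"array"},"squeeze":{"type":"number"}},"required":["targets"]}

```bash
mkdir -p pics; cat > h.py <<'E'
import numpy as np, cv2
from rig import env, get_image
def snap(n,fn):
    d=get_image(n); cv2.imwrite('pics/'+fn+'.png',d['img'][:,:,::-1]); 
    np.savez('pics/'+fn+'.npz',**{k:np.array(v) for k,v in d.items()}); return d
def load(fn): 
    z=np.load('pics/'+fn+'.npz'); return {k:z[k] for k in z.files}
def ray(d,u,v,fish=False):
    R=cv2.Rodrigues(np.array(d['rvec'],float))[0]; t=np.array(d['tvec'],float).reshape(3)
    x=(u-d['cx'])/d['fx']; y=(v-d['cy'])/d['fy']
    if fish:
        r=np.hypot(x,y); s=np.sin(r)/r if r>1e-9 else 1; c=np.array([x*s,y*s,np.cos(r)])
    else: c=np.array([x,y,1.])
    return -R.T@t, R.T@(c/np.linalg.norm(c))
def onz(d,u,v,z,fish=False):
    o,r=ray(d,u,v,fish); return o+r*(z-o[2])/r[2]
def proj(d,P,fish=False):
    R=cv2.Rodrigues(np.array(d['rvec'],float))[0]; t=np.array(d['tvec'],float).reshape(3)
    c=R@np.array(P,float)+t
    if fish:
        th=np.arctan2(np.hypot(c[0],c[1]),c[2]); h=np.hypot(c[0],c[1]); 
        return np.array([d['cx']+d['fx']*th*c[0]/h, d['cy']+d['fy']*th*c[1]/h])
    return np.array([d['cx']+d['fx']*c[0]/c[2], d['cy']+d['fy']*c[1]/c[2]])
E
python3 - <<'E'
from h import *
np.set_printoptions(precision=4,suppress=True)
for n in ['side','top','wrist']:
    d=snap(n,n+'0'); o,r=ray(d,256,192,n=='wrist'); print(n,d['fx'],d['cx'],d['cy'],o,r)
print(env.observe(), env.tip_reach)
E
```

```text
side 461.5769061536063 258.4402864328666 193.1145047054162 [ 0.3777 -1.1784  1.105 ] [ 0.0799  0.7567 -0.6489]
top 468.4543477927401 256.50869441505733 190.94496651530372 [ 0.3335 -0.018   1.884 ] [ 0.0833  0.0159 -0.9964]
wrist 297.3186396354542 252.3036417334847 187.2157219833049 [ 0.1952 -0.5171  0.3734] [-0.2749 -0.0792 -0.9582]
{'time_s': 0.15, 'q': array([-88.6541,  21.8341,  74.3713,  -0.0004,  83.8576, -12.3356]), 'qvel': array([-0.048 , -0.05  , -0.1487,  0.0729, -0.0057,  0.0662]), 'joint_efforts': array([  0.0018, -44.8628, -23.1342,  -0.0002,   0.0038,  -0.    ]), 'position': array([ 0.1301, -0.5342,  0.2529]), 'tool_rot': array([[-0.9716, -0.    ,  0.2365],
       [-0.2365,  0.0011, -0.9716],
       [-0.0002, -1.    , -0.0011]]), 'ft_force': array([ 0.9412,  0.2834, -0.1305]), 'wrist_torque': array([ 0.0125, -0.0381,  0.0168]), 'grip_width': 0.08570430500124832} 0.022
```

```bash
python3 - <<'E'
import cv2
for n in ['side0','top0']:
    i=cv2.imread(f'pics/{n}.png'); cv2.imwrite(f'pics/{n}b.png',cv2.resize(i,(800,600),interpolation=cv2.INTER_CUBIC))
E
```

```text
(no output)
```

View pics/side0b.png

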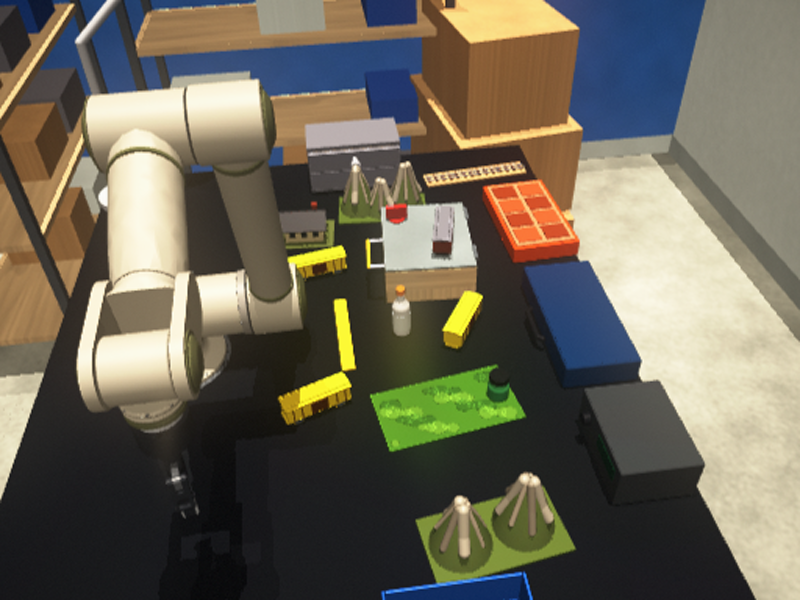

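View pics/top0b.png

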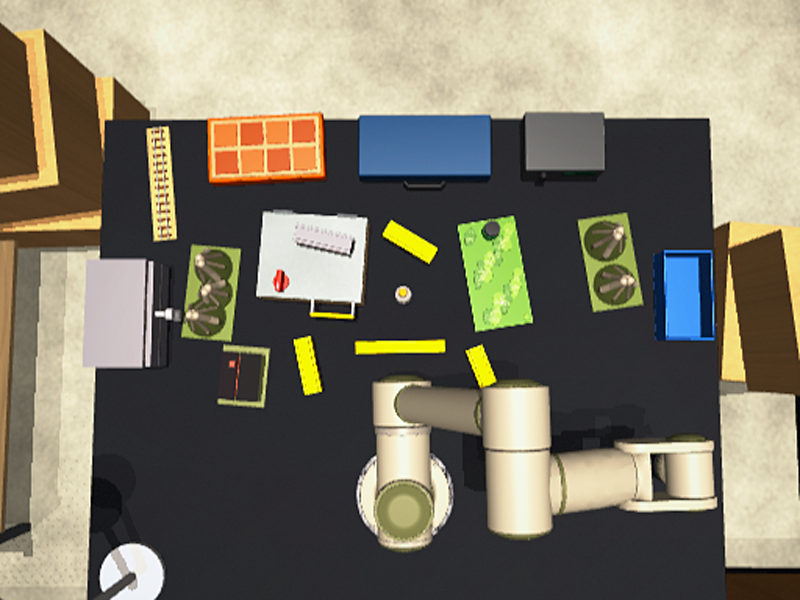

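View pics/wrist0.png

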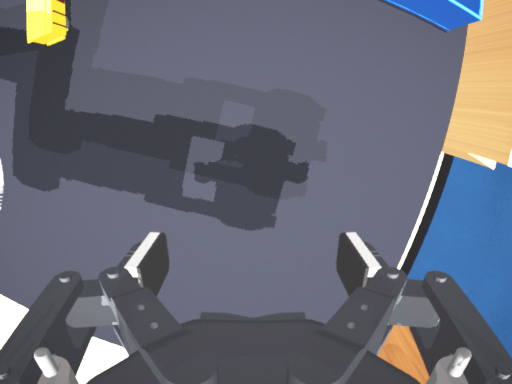

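The side and top views agree. The console is on the left with the wagon in its far half, and the red latch is at about (280,280) in the enlarged top view. The yellow handle is at (332,310), the mat at (495,272), the jar at its far end and the glue at (403,294). Next I'll measure these.

```bash
python3 - <<'E'
from h import *
d=load('top0'); im=d['img'][:,:,::-1].copy()
cv2.imwrite('pics/c1.png',cv2.resize(im[120:225,150:260],None,fx=7,fy=5.7*1.0,interpolation=cv2.INTER_CUBIC)[:600])
hsv=cv2.cvtColor(im,cv2.COLOR_BGR2HSV)
def comps(m,name,z,mina=15):
    n,l,s,c=cv2.connectedComponentsWithStats(m.astype(np.uint8))
    for i in range(1,n):
        if s[i,4]<mina: continue
        cs,_=cv2.findContours((l==i).astype(np.uint8),cv2.RETR_EXTERNAL,cv2.CHAIN_APPROX_NONE)
        r=cv2.minAreaRect(cs[0]); bp=cv2.boxPoints(r)
        print(name,s[i,4],c[i].round(1),'w',onz(d,*c[i],z)[:2].round(4)); print('   ',[tuple(onz(d,*p,z)[:2].round(3)) for p in bp])
H,S,V=[hsv[...,k].astype(int) for k in range(3)]
comps((H>38)&(H<70)&(S>150)&(V>120),'green',.005,100)
comps((H>22)&(H<33)&(S>180)&(V>120),'yellow',.094,40)
comps(((H<6)|(H>174))&(S>150)&(V>90),'red',.138)
roi=np.zeros_like(S); roi[120:205,155:245]=1
comps((S<40)&(V>120)&(roi>0),'grey',.098,50)
comps((V>80)&(roi>0)&(H>140)&(H<178)&(S>10),'wag',.153,50)
E
```

```text
green 704 [326.8 171.8] w [ 0.5726 -0.2735]
    [(np.float64(0.694), np.float64(-0.185)), (np.float64(0.711), np.float64(-0.28)), (np.float64(0.434), np.float64(-0.325)), (np.float64(0.417), np.float64(-0.232))]
green 358 [303.8 156.2] w [ 0.6362 -0.1811]
    [(np.float64(0.687), np.float64(-0.135)), (np.float64(0.701), np.float64(-0.218)), (np.float64(0.578), np.float64(-0.238)), (np.float64(0.564), np.float64(-0.155))]
yellow 419 [261.9 154.3] w [ 0.6293 -0.0122]
    [(np.float64(0.645), np.float64(0.058)), (np.float64(0.685), np.float64(0.035)), (np.float64(0.613), np.float64(-0.083)), (np.float64(0.574), np.float64(-0.06))]
yellow 83 [211.7 201.4] w [0.4469 0.1801]
    [(np.float64(0.452), np.float64(0.233)), (np.float64(0.452), np.float64(0.125)), (np.float64(0.441), np.float64(0.125)), (np.float64(0.441), np.float64(0.233))]
yellow 411 [196.4 233.5] w [0.3242 0.2373]
    [(np.float64(0.387), np.float64(0.273)), (np.float64(0.396), np.float64(0.23)), (np.float64(0.261), np.float64(0.201)), (np.float64(0.252), np.float64(0.244))]
yellow 480 [255.2 221.6] w [0.37   0.0134]
    [(n
[... 284 characters left out ...]
.189)), (np.float64(0.285), np.float64(-0.223)), (np.float64(0.269), np.float64(-0.183))]
red 47 [177.6 178.6] w [0.53   0.3048]
    [(np.float64(0.503), np.float64(0.317)), (np.float64(0.553), np.float64(0.313)), (np.float64(0.551), np.float64(0.295)), (np.float64(0.502), np.float64(0.299))]
red 26 [182.3 180.3] w [0.5235 0.2868]
    [(np.float64(0.506), np.float64(0.291)), (np.float64(0.54), np.float64(0.292)), (np.float64(0.54), np.float64(0.281)), (np.float64(0.506), np.float64(0.28))]
grey 3529 [199.6 163.8] w [0.592  0.2279]
    [(np.float64(0.466), np.float64(0.367)), (np.float64(0.712), np.float64(0.353)), (np.float64(0.692), np.float64(0.093)), (np.float64(0.447), np.float64(0.11))]
```

View pics/c1.png

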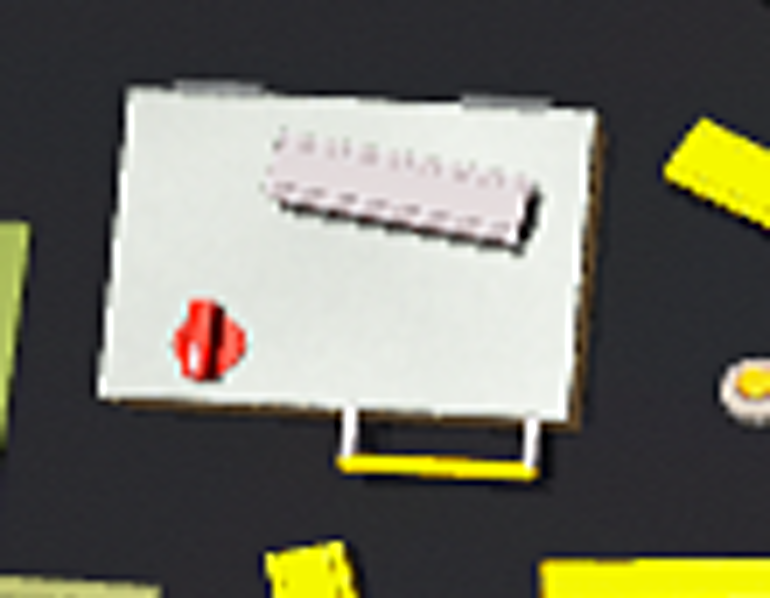

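```bash
python3 - <<'E'
from h import *
d=load('top0'); im=d['img'][:,:,::-1].copy()
cv2.imwrite('pics/c2.png',cv2.resize(im[130:220,280:350],None,fx=8,fy=6.5,interpolation=cv2.INTER_CUBIC))
C=lambda x,y:(150+x/7-.4,120+y/5.7-.4)
P=[onz(d,*C(*p),.098)[:2] for p in [(127,90),(598,114),(570,420),(100,395)]]
print('cover',np.round(P,4)); P=np.array(P); ex=(P[0]-P[3]+P[1]-P[2]);print(np.linalg.norm(P-np.roll(P,1,0),axis=1), 'yaw',np.degrees(np.arctan2(ex[1],ex[0])), 'ctr',P.mean(0))
ey=P[0]-P[1]+P[3]-P[2]; print(np.degrees(np.arctan2(-ey[0],ey[1])))
W=np.array([onz(d,*C(*p),.153)[:2] for p in [(280,135),(536,183),(524,242),(268,192)]]);print('wag',W,W.mean(0)); e=W[0]-W[1]+W[3]-W[2]; print('wag len',np.linalg.norm(e)/2,np.degrees(np.arctan2(e[1],e[0])),np.linalg.norm(W[0]-W[3]))
L=onz(d,*C(208,340),.135);print('latch',L, 'handle',onz(d,*C(440,468),.099))
# expectations
c=P.mean(0);a=np.arctan2(ex[1],ex[0]);R=np.array([[np.cos(a),-np.sin(a)],[np.sin(a),np.cos(a)]])
print('handle exp',c+R@[-141,-60]/1 if 0 else c+R@np.array([-.141,-.06]))
print('latch in console', R.T@(L[:2]-c))
E
```

```text
cover [[0.703  0.3531]
 [0.6861 0.0919]
 [0.4779 0.106 ]
 [0.4947 0.3642]]
[0.20861134 0.26172962 0.20870385 0.25868634] yaw -3.4717518308431776 ctr [0.59041708 0.22878861]
-3.704783680685665
wag [[0.6614727  0.25889688]
 [0.6294357  0.12138443]
 [0.59038143 0.12750758]
 [0.62357982 0.26479965]] [0.62621741 0.19314713]
wag len 0.14122073354407036 76.64583724094433 0.03834988354612856
latch [0.52782317 0.29867694 0.135     ] handle [0.44548827 0.17681566 0.099     ]
handle exp [0.44604246 0.17743718]
latch in console [-0.06671122  0.0659696 ]
```

View pics/c2.png

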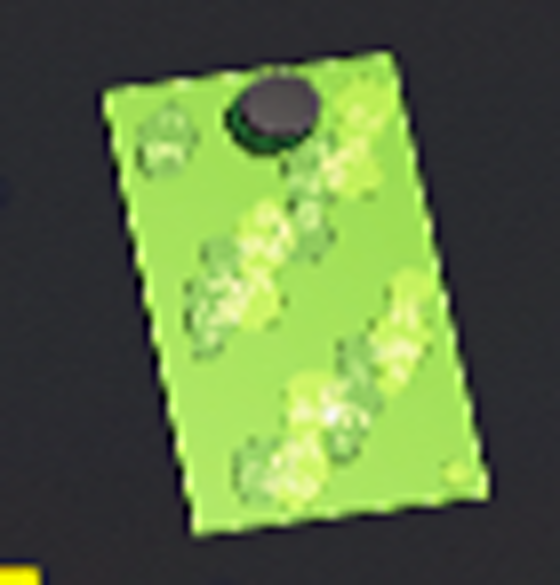

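Request:
carry_out:
  targets:
    - [[0,470,727,50,0,0,63],[0,470,727,50,0,0,63],[0,470,727,50,0,0,63],[0,470,727,50,0,0,63],[0,470,727,50,0,0,63],[0,470,727,50,0,0,63],[0,470,727,50,0,0,63],[0,470,727,50,0,0,63],[0,470,727,50,0,0,63],[0,470,727,50,0,0,63],[0,470,727,50,0,0,63],[0,470,727,50,0,0,63],[0,470,727,50,0,0,63],[0,470,727,50,0,0,63],[0,470,727,50,0,0,63],[0,470,727,50,0,0,63],[0,470,727,50,0,0,63],[0,470,727,50,0,0,63],[0,470,727,50,0,0,63],[0,470,727,50,0,0,63]]

```text
time_s: 1.82
position: [0.5823, 0.1665, 0.3012]
tool_rot: [[-0.23, -0.0, 0.973], [-0.973, -0.0, -0.23], [0.0, -1.0, -0.0]]
ft_force: [1.2, -0.7, 0.8]
grip_width: 0.0853
```

```bash
python3 - <<'E'
from h import *
np.set_printoptions(precision=4,suppress=True)
d=load('top0')
C=lambda x,y:(280+x/8-.4,130+y/6.5-.4)
P=np.array([onz(d,*C(*p),.005)[:2] for p in [(105,92),(395,55),(488,493),(195,533)]])
print(P,P.mean(0),np.linalg.norm(P-np.roll(P,1,0),axis=1)); e=P[0]-P[3]+P[1]-P[2]; print(np.degrees(np.arctan2(e[1],e[0])))
print('jar',onz(d,*C(280,105),.065))
e=d; print('glue cap',onz(d,403*.64,294*.64,.125))
o=env.observe(); print(o['position'],o['tool_rot'],o['q'],o['time_s'])
d=snap('wrist','wrist1'); cv2.imwrite('pics/wrist1b.png',cv2.resize(d['img'][:,:,::-1],(800,600),interpolation=cv2.INTER_CUBIC))
E
```

```text
[[ 0.6871 -0.1367]
 [ 0.7103 -0.2837]
 [ 0.4368 -0.327 ]
 [ 0.412  -0.1804]] [ 0.5616 -0.232 ] [0.2786 0.1488 0.277  0.1487]
9.004658641973673
jar [ 0.6678 -0.2186  0.065 ]
glue cap [0.4952 0.0028 0.125 ]
[0.5823 0.1665 0.3012] [[-0.23   -0.0005  0.9732]
 [-0.9732 -0.0001 -0.23  ]
 [ 0.0002 -1.     -0.0004]] [ 4.7672 26.131  59.4371 -0.003  94.459  18.0639] 1.8167
```

View pics/wrist1b.png

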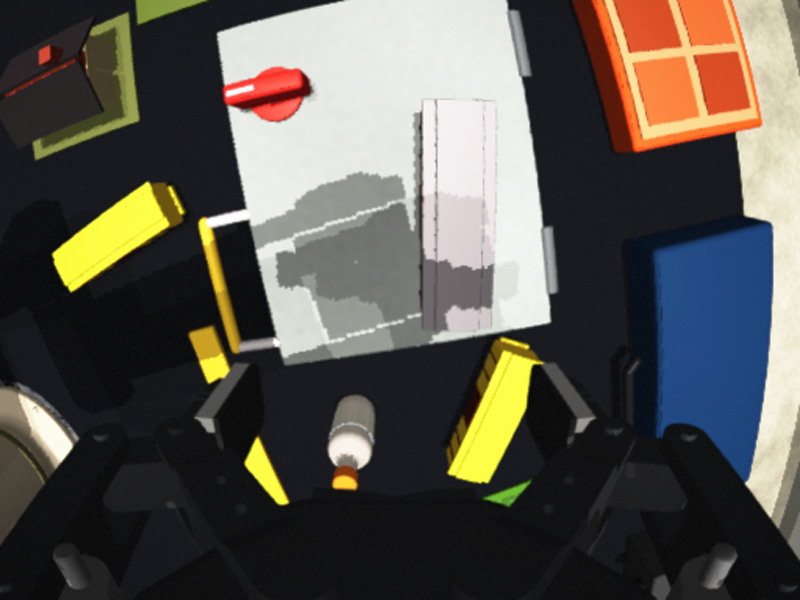

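The wrist view shows the wagon roof at (423–496, 99–330) in the enlarged picture, the red latch at (270,92) with its bar pointing front, and the yellow handle at (221,285).

```bash
python3 - <<'E'
from h import *
np.set_printoptions(precision=4,suppress=True)
d=load('wrist1'); f=lambda x,y,z:onz(d,x*.64,y*.64,z,True)
print(ray(d,256,192,True)[0])
W=np.array([f(*p,.153)[:2] for p in [(423,99),(496,101),(492,330),(421,329)]])
print(W,W.mean(0),np.linalg.norm(W-np.roll(W,1,0),axis=1)); e=W[0]-W[3]+W[1]-W[2];print(np.degrees(np.arctan2(e[1],e[0])))
print('latch bar ends',f(226,90,.138),f(306,79,.138), 'base', f(278,95,.104))
print('handle',f(206,224,.099),f(235,345,.099))
print('cover',f(284,363,.098),f(551,322,.098),f(218,32,.098),f(508,0,.098))
E
```

```text
[0.5967 0.2341 0.4218]
[[0.6213 0.2679]
 [0.6626 0.2587]
 [0.6332 0.1227]
 [0.5899 0.1339]] [0.6268 0.1958] [0.1376 0.0423 0.1391 0.0447]
77.30346868020195
latch bar ends [0.5059 0.3088 0.138 ] [0.557  0.2997 0.138 ] base [0.5307 0.3021 0.104 ]
handle [0.4526 0.2286 0.099 ] [0.4449 0.1327 0.099 ]
cover [0.4791 0.1096 0.098 ] [0.6874 0.0949 0.098 ] [0.4963 0.3654 0.098 ] [0.7036 0.3368 0.098 ]
```

Request:
carry_out:
  targets:
    - [[0,44,28,-80,0,0,0],[0,44,28,-80,0,0,0],[0,44,28,-80,0,0,0],[0,44,28,-110,0,0,0],[0,44,28,-130,0,0,0],[0,44,28,-145,0,0,0],[0,44,28,-155,0,0,0],[0,44,28,-161,0,0,0],[0,44,28,-161,0,0,0],[0.3,44,28,-161,0,0,0],[0.6,44,28,-161,0,0,0],[1,44,28,-161,0,0,0],[1,44,28,-161,0,0,0],[1,44,28,-161,0,0,0],[1,44,28,-161,0,0,0],[1,44,28,-161,0,0,0]]
  squeeze: 40

```text
time_s: 3.2
position: [0.6262, 0.1923, 0.1415]
tool_rot: [[-0.23, 0.002, 0.973], [-0.973, 0.0, -0.23], [-0.001, -1.0, 0.002]]
ft_force: [-0.5, -0.4, 6.4]
grip_width: 0.0431
```

Request:
carry_out:
  targets:
    - [[1,0,0,15,0,0,0],[1,0,0,45,0,0,0],[1,0,0,85,0,0,0],[1,0,0,120,0,0,0],[1,-10,-36,120,0,0,-5],[1,-19,-74,120,0,0,-11],[1,-27,-112,120,0,0,-18],[1,-35,-150,120,0,0,-25],[1,-43,-188,120,0,0,-32],[1,-52,-226,120,0,0,-39],[1,-60,-264,120,0,0,-46],[1,-69,-302,120,0,0,-53],[1,-77,-340,120,0,0,-60],[1,-85,-378,120,0,0,-66],[1,-91,-412,120,0,0,-68],[1,-94,-430,110,0,0,-68],[1,-94,-430,80,0,0,-68],[1,-94,-430,40,0,0,-68],[1,-94,-430,0,0,0,-68],[1,-94,-430,0,0,0,-68]]

```text
time_s: 4.87
position: [0.5286, -0.2358, 0.133]
tool_rot: [[-0.989, -0.012, 0.15], [-0.15, 0.009, -0.989], [0.01, -1.0, -0.01]]
ft_force: [-0.5, -0.1, -3.7]
grip_width: 0.0426
```

```bash
python3 - <<'E'
from h import *
np.set_printoptions(precision=4,suppress=True)
o=env.observe(); print(o['position'],o['ft_force'],o['grip_width'],o['q'])
d=snap('wrist','wrist2'); d=snap('side','side2'); cv2.imwrite('pics/side2b.png',cv2.resize(d['img'][180:330,200:400,::-1],(800,600),interpolation=cv2.INTER_CUBIC))
E
```

```text
[ 0.5286 -0.2358  0.133 ] [-0.5397 -0.0789 -3.6522] 0.0426037729418102 [-35.753   31.2595  79.5113   0.0022  70.0729  45.5982]
```

View pics/wrist2.png

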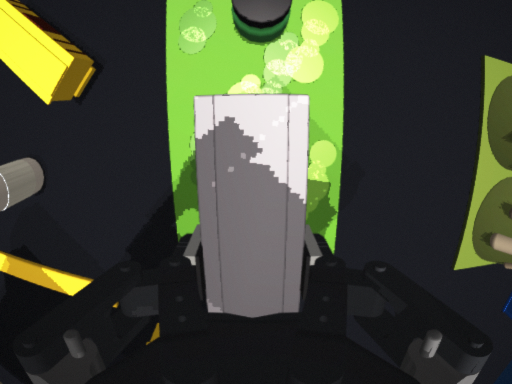

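View pics/side2b.png

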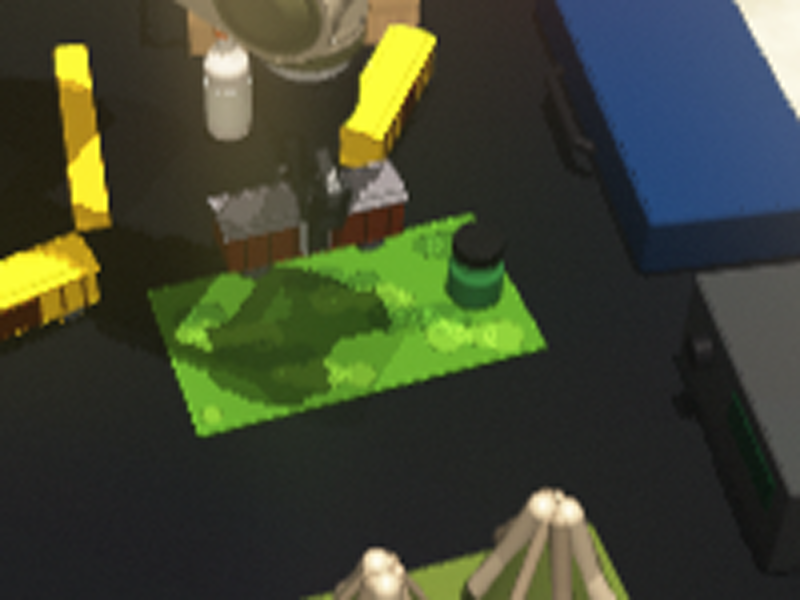

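The wagon is held level and lined up with the mat. The jar is ahead of it at (260,20) in the wrist picture and clear.

Request:
carry_out:
  targets:
    - [[1,0,0,0,0,0,0],[1,0,0,-30,0,0,0],[1,0,0,-55,0,0,0],[1,0,0,-72,0,0,0],[1,0,0,-80,0,0,0],[1,0,0,-84,0,0,0],[1,0,0,-84,0,0,0],[1,0,0,-84,0,0,0],[1,0,0,-84,0,0,0]]

```text
time_s: 5.72
position: [0.5325, -0.2381, 0.0579]
tool_rot: [[-0.989, 0.002, 0.151], [-0.151, -0.002, -0.989], [-0.002, -1.0, 0.002]]
ft_force: [0.7, -0.0, -1.3]
grip_width: 0.0431
```

Request:
carry_out:
  targets:
    - [[1,0,0,-4,0,0,0],[1,0,0,-7,0,0,0],[1,0,0,-8,0,0,0],[1,0,0,-8.5,0,0,0],[1,0,0,-9,0,0,0],[1,0,0,-9,0,0,0]]

```text
time_s: 6.22
position: [0.5318, -0.2379, 0.0485]
tool_rot: [[-0.989, 0.001, 0.151], [-0.151, -0.001, -0.989], [-0.0, -1.0, 0.001]]
ft_force: [-3.4, 0.8, 8.5]
grip_width: 0.0431
```

Request:
carry_out:
  targets:
    - [[0.3,0,0,0,0,0,0],[0,0,0,0,0,0,0],[0,0,0,0,0,0,0],[0,0,0,0,0,0,0],[0,0,0,0,0,0,0],[0,0,0,0,0,0,0],[0,0,0,10,0,0,0],[0,0,0,30,0,0,0],[0,0,0,70,0,0,0],[0,0,0,110,0,0,0],[0,0,0,150,0,0,0],[0,0,0,190,0,0,0],[0,0,0,210,0,0,0],[0,0,0,210,0,0,0],[0,0,0,210,0,0,0]]

```text
time_s: 7.47
position: [0.5317, -0.2377, 0.2588]
tool_rot: [[-0.989, 0.002, 0.151], [-0.151, -0.002, -0.989], [-0.002, -1.0, 0.002]]
ft_force: [-0.3, -0.4, 0.3]
grip_width: 0.0854
```

```bash
python3 - <<'E'
from h import *
np.set_printoptions(precision=4,suppress=True)
o=env.observe(); print(o['position'],o['ft_force'],o['grip_width'],o['q'])
d=snap('wrist','wrist3'); d=snap('side','side3'); cv2.imwrite('pics/side3b.png',cv2.resize(d['img'][180:330,200:400,::-1],(800,600),interpolation=cv2.INTER_CUBIC))
E
```

```text
[ 0.5317 -0.2377  0.2588] [-0.2856 -0.3618  0.2733] 0.0853951317227637 [-35.7207  24.8417  68.4923  -0.0004  86.5171  45.5947]
```

View pics/wrist3.png

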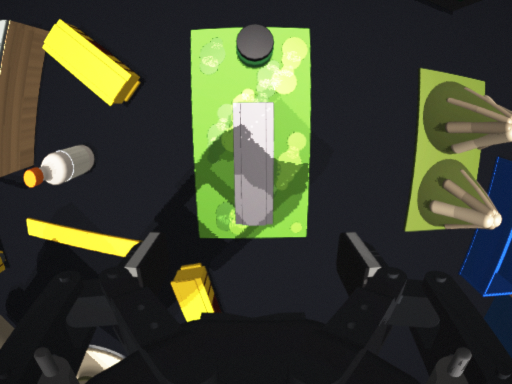

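View pics/side3b.png

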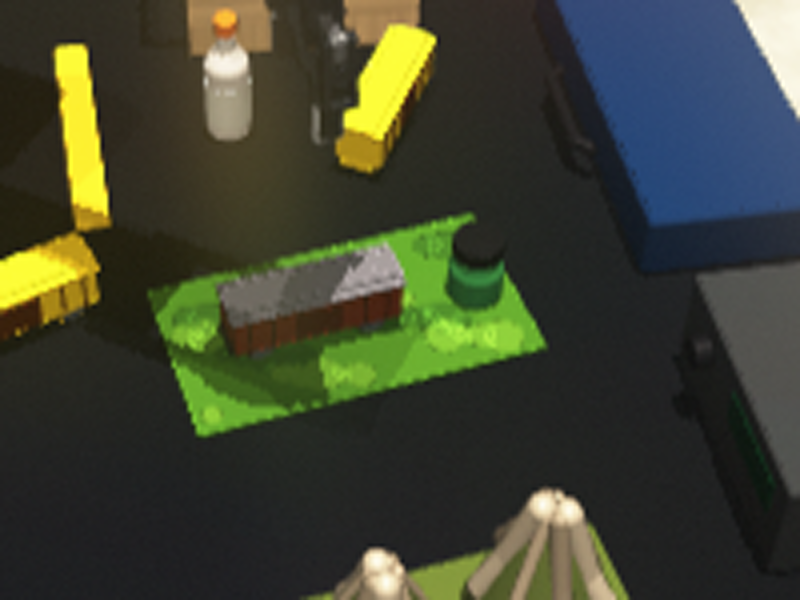

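The wagon stands upright, wholly on the mat, with the jar untouched. Next is the latch.

Request:
carry_out:
  targets:
    - [[0,0,30,0,0,0,7],[0,0,60,0,0,0,14],[0,0,90,0,0,0,21],[0,0,120,0,0,0,28],[0,0,150,0,0,0,35],[0,0,180,0,0,0,42],[0,0,210,0,0,0,49],[0,0,240,0,0,0,56],[0,0,270,0,0,0,63],[0,0,300,0,0,0,70],[0,0,330,0,0,0,77],[0,0,360,0,0,0,84],[0,0,390,0,0,0,91],[0,0,420,0,0,0,98],[0,0,450,0,0,0,105],[0,0,480,0,0,0,112],[0,0,510,0,0,0,119],[0,0,540,0,0,0,126],[0,0,540,0,0,0,133],[0,0,540,0,0,0,140]]

```text
time_s: 9.23
position: [0.531, 0.3038, 0.2552]
tool_rot: [[0.859, -0.004, 0.512], [-0.512, -0.001, 0.859], [-0.002, -1.0, -0.003]]
ft_force: [-0.7, -0.4, -0.0]
grip_width: 0.0855
```

Request:
carry_out:
  targets:
    - [[0,0,0,0,0,0,7],[0,0,0,0,0,0,14],[0,0,0,0,0,0,21],[0,0,0,0,0,0,26],[0,0,0,0,0,0,26]]

```text
time_s: 9.65
position: [0.5314, 0.3021, 0.2557]
tool_rot: [[0.996, -0.003, 0.09], [-0.09, -0.001, 0.996], [-0.003, -1.0, -0.001]]
ft_force: [-0.6, 0.6, -0.3]
grip_width: 0.0856
```

```bash
python3 - <<'E'
from h import *
np.set_printoptions(precision=4,suppress=True)
o=env.observe(); print(o['position'],o['tool_rot'],o['q'],o['time_s'])
d=snap('wrist','wrist4'); cv2.imwrite('pics/wrist4b.png',cv2.resize(d['img'][:,:,::-1],(800,600),interpolation=cv2.INTER_CUBIC))
E
```

```text
[0.5314 0.3021 0.2557] [[ 0.996  -0.003   0.0897]
 [-0.0897 -0.0011  0.996 ]
 [-0.0029 -1.     -0.0013]] [ 18.5389  28.085   63.5091  -0.0018  88.5901 -66.3155] 9.65
```

View pics/wrist4b.png

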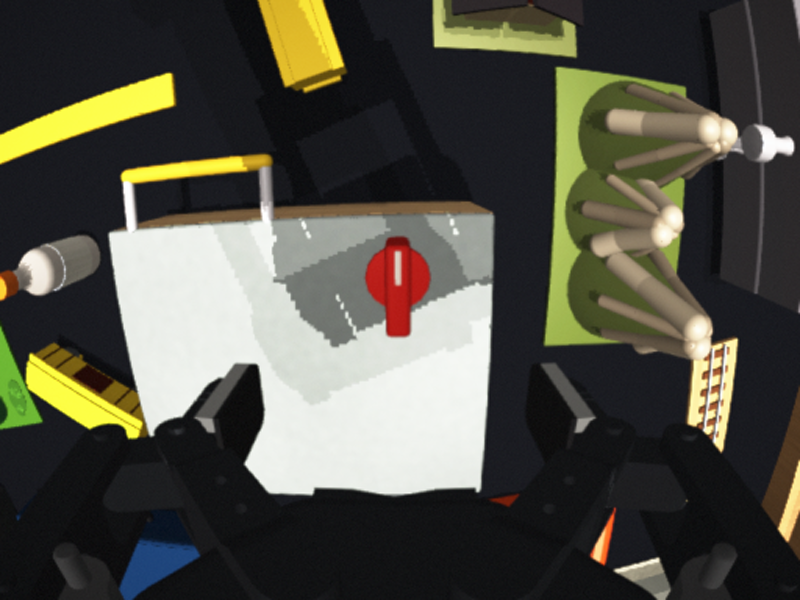

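```bash
python3 - <<'E'
from h import *
np.set_printoptions(precision=4,suppress=True)
d=load('wrist4'); f=lambda x,y,z:onz(d,x*.64,y*.64,z,True)
print(ray(d,256,192,True)[0])
for p in [(388,240),(408,240),(408,335),(387,335)]: print(f(*p,.138))
a,b=f(398,248,.138),f(398,318,.138);print(a,b)
print('disk',f(398,277,.104),'handle',f(127,174,.099),f(267,159,.099))
E
```

```text
[0.4622 0.3094 0.3765]
[0.4995 0.3024 0.138 ]
[0.5005 0.3127 0.138 ]
[0.5527 0.3085 0.138 ]
[0.5517 0.297  0.138 ]
[0.5042 0.3072 0.138 ] [0.5424 0.3039 0.138 ]
disk [0.5279 0.3053 0.104 ] handle [0.4418 0.1327 0.099 ] [0.4486 0.2329 0.099 ]
```

Request:
carry_out:
  targets:
    - [[0.4,-3.5,2,-30,0,0,0],[0.5,-3.5,2,-65,0,0,0],[0.5,-3.5,2,-95,0,0,0],[0.5,-3.5,2,-115,0,0,0],[0.5,-3.5,2,-124,0,0,0],[0.5,-3.5,2,-127,0,0,0],[0.5,-3.5,2,-127,0,0,0],[1,-3.5,2,-127,0,0,0],[1,-3.5,2,-127,0,0,0],[1,-3.5,2,-127,0,0,0],[1,-3.5,2,-127,0,0,0],[1,-3.5,2,-127,0,0,0]]
  squeeze: 40

```text
time_s: 10.7
position: [0.5287, 0.3041, 0.1319]
tool_rot: [[0.996, 0.002, 0.093], [-0.093, -0.0, 0.996], [0.002, -1.0, 0.0]]
ft_force: [-2.2, -3.6, 6.6]
grip_width: 0.0134
```

Request:
carry_out:
  targets:
    - [[1,0,0,0,0,0,-7],[1,0,0,0,0,0,-14],[1,0,0,0,0,0,-21],[1,0,0,0,0,0,-28],[1,0,0,0,0,0,-35],[1,0,0,0,0,0,-42],[1,0,0,0,0,0,-49],[1,0,0,0,0,0,-56],[1,0,0,0,0,0,-63],[1,0,0,0,0,0,-70],[1,0,0,0,0,0,-77],[1,0,0,0,0,0,-84],[1,0,0,0,0,0,-89],[1,0,0,0,0,0,-89],[1,0,0,0,0,0,-89]]

```text
time_s: 11.95
position: [0.5298, 0.3049, 0.1319]
tool_rot: [[-0.074, 0.005, 0.997], [-0.997, 0.002, -0.074], [-0.002, -1.0, 0.005]]
ft_force: [5.3, 2.7, 3.1]
grip_width: 0.0135
```

```bash
python3 - <<'E'
from h import *
np.set_printoptions(precision=4,suppress=True)
o=env.observe(); print(o['position'],o['tool_rot'],o['q'],o['time_s'],o['ft_force'],o['wrist_torque'],o['grip_width'])
E
```

```text
[0.5298 0.3049 0.1319] [[-0.0736  0.0054  0.9973]
 [-0.9973  0.002  -0.0736]
 [-0.0024 -1.      0.0052]] [18.8305 33.7791 74.7437  0.0082 71.1498 23.0509] 11.95 [5.2783 2.7132 3.123 ] [ 0.2622 -0.7575  0.1986] 0.013526387662773033
```

Request:
carry_out:
  targets:
    - [[0.5,0,0,0,0,0,0],[0.5,0,0,0,0,0,0],[0.5,0,0,0,0,0,0],[0.5,0,0,15,0,0,0],[0.5,0,0,45,0,0,0],[0.5,0,-20,80,0,0,0],[0.6,-40,-60,100,0,0,0],[0.69,-83,-100,100,0,0,0],[0.69,-83,-123,100,0,0,0],[0.69,-83,-123,100,0,0,0],[0.69,-83,-123,100,0,0,0]]

```text
time_s: 12.87
position: [0.444, 0.1796, 0.231]
tool_rot: [[-0.077, 0.0, 0.997], [-0.997, -0.0, -0.077], [0.0, -1.0, 0.0]]
ft_force: [1.3, 1.1, 1.7]
grip_width: 0.0265
```

```bash
python3 - <<'E'
from h import *
np.set_printoptions(precision=4,suppress=True)
o=env.observe(); print(o['position'],o['tool_rot'],o['q'],o['time_s'],o['grip_width'])
d=snap('wrist','wrist5'); cv2.imwrite('pics/wrist5b.png',cv2.resize(d['img'][:,:,::-1],(800,600),interpolation=cv2.INTER_CUBIC))
E
```

```text
[0.444  0.1796 0.231 ] [[-0.0773  0.0001  0.997 ]
 [-0.997  -0.0002 -0.0773]
 [ 0.0002 -1.      0.0001]] [ 7.8276 15.809  87.3886 -0.0125 76.801  12.2625] 12.8667 0.026513770409746607
```

View pics/wrist5b.png

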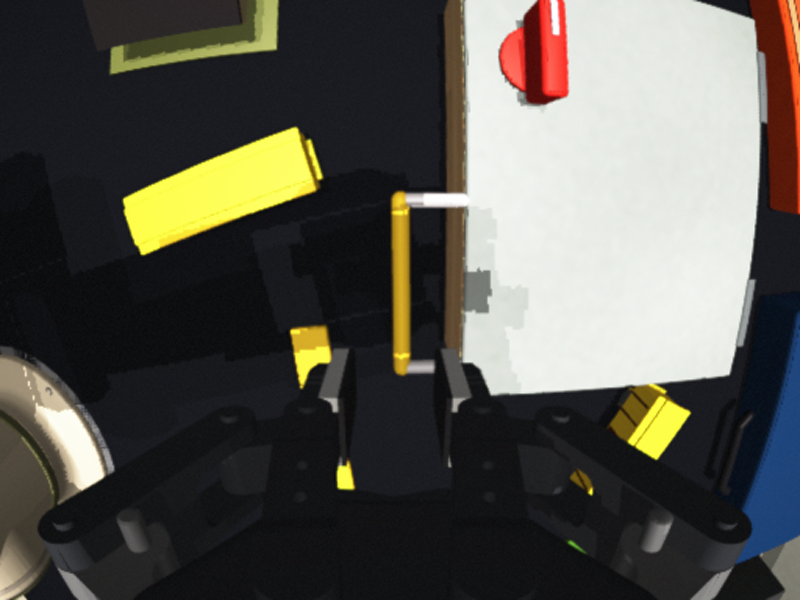

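The latch bar now lies along the console's width with its mark to the left, as it should. The handle runs from (400,197) to (402,370).

```bash
python3 - <<'E'
from h import *
np.set_printoptions(precision=4,suppress=True)
d=load('wrist5'); f=lambda x,y,z:onz(d,x*.64,y*.64,z,True)
a,b=f(400,197,.094),f(402,370,.094); print(a,b,(a+b)/2, 'edge',f(466,197,.098),f(463,390,.098))
H=np.array([.6953,.2219,.09]); 
y=np.radians(-3.6); ex=np.array([np.cos(y),np.sin(y),0]); ey=np.array([-np.sin(y),np.cos(y),0]); ez=np.array([0,0,1.])
def bar(t): 
    v=np.array([-.246,.004]); c,s=np.cos(t),np.sin(t)
    # rotate so front goes up: angle t about -ey...
    X=v[0]*c+v[1]*s; Z=-v[0]*s+v[1]*c
    return H-.06*ey+X*ex+Z*ez
p0=bar(0); print('bar0',p0)
# tilt phi schedule; TCP = bar - 3mm*toolaxis ; shift relative theta=0
for k in range(0,21):
    t=1.75*k/20; phi=np.radians(60)*k/20
    ax=np.sin(phi)*ex-np.cos(phi)*ez
    tcp=bar(t)-.003*ax; t0=p0+.003*ez
    rv=-np.degrees(phi)*ey
    print(k,round(t,2),((tcp-t0)*1000).round(0), rv.round(1))
E
```

```text
[0.4497 0.231  0.094 ] [0.4433 0.1272 0.094 ] [0.4465 0.1791 0.094 ] edge [0.4857 0.2289 0.098 ] [0.4799 0.1122 0.098 ]
bar0 [0.446  0.1775 0.094 ]
0 0.0 [0. 0. 0.] [-0. -0. -0.]
1 0.09 [ 1. -0. 21.] [-0.2 -3.  -0. ]
2 0.17 [ 4. -0. 43.] [-0.4 -6.  -0. ]
3 0.26 [ 9. -1. 64.] [-0.6 -9.  -0. ]
4 0.35 [16. -1. 84.] [ -0.8 -12.   -0. ]
5 0.44 [ 24.  -2. 104.] [ -0.9 -15.   -0. ]
6 0.53 [ 34.  -2. 123.] [ -1.1 -18.   -0. ]
7 0.61 [ 46.  -3. 141.] [ -1.3 -21.   -0. ]
8 0.7 [ 59.  -4. 157.] [ -1.5 -24.   -0. ]
9 0.79 [ 74.  -5. 173.] [ -1.7 -26.9  -0. ]
10 0.88 [ 90.  -6. 187.] [ -1.9 -29.9  -0. ]
11 0.96 [107.  -7. 200.] [ -2.1 -32.9  -0. ]
12 1.05 [125.  -8. 211.] [ -2.3 -35.9  -0. ]
13 1.14 [144.  -9. 220.] [ -2.4 -38.9  -0. ]
14 1.23 [164. -10. 228.] [ -2.6 -41.9  -0. ]
15 1.31 [185. -12. 234.] [ -2.8 -44.9  -0. ]
16 1.4 [205. -13. 238.] [ -3.  -47.9  -0. ]
17 1.49 [227. -14. 240.] [ -3.2 -50.9  -0. ]
18 1.57 [248. -16. 241.] [ -3.4 -53.9  -0. ]
19 1.66 [269. -17. 239.] [ -3.6 -56.9  -0. ]
20 1.75 [291. -18. 236.] [ -3.8 -59.9  -0. ]
```

Request:
carry_out:
  targets:
    - [[0.69,1,0,-40,0,0,0],[0.69,1,0,-75,0,0,0],[0.69,1,0,-105,0,0,0],[0.69,1,0,-125,0,0,0],[0.69,1,0,-134,0,0,0],[0.69,1,0,-134,0,0,0],[0.69,1,0,-134,0,0,0],[1,1,0,-134,0,0,0],[1,1,0,-134,0,0,0],[1,1,0,-134,0,0,0],[1,1,0,-134,0,0,0]]
  squeeze: 30

```text
time_s: 13.83
position: [0.4477, 0.1816, 0.0976]
tool_rot: [[-0.075, 0.005, 0.997], [-0.997, 0.001, -0.075], [-0.001, -1.0, 0.005]]
ft_force: [4.9, 2.2, 3.5]
grip_width: 0.0087
```

Request:
carry_out:
  targets:
    - [[1,0,0,10,0,-1.5,0],[1,1,0,21,-0.2,-3,0],[1,2,0,32,-0.3,-4.5,0],[1,4,0,43,-0.4,-6,0],[1,6,0,53,-0.5,-7.5,0],[1,9,-1,64,-0.6,-9,0],[1,12,-1,74,-0.7,-10.5,0],[1,16,-1,84,-0.8,-12,0],[1,20,-1,94,-0.8,-13.5,0],[1,24,-2,104,-0.9,-15,0],[1,29,-2,114,-1,-16.5,0],[1,34,-2,123,-1.1,-18,0],[1,40,-2,132,-1.2,-19.5,0],[1,46,-3,141,-1.3,-21,0],[1,52,-3,149,-1.4,-22.5,0],[1,59,-4,157,-1.5,-24,0],[1,66,-4,165,-1.6,-25.5,0],[1,74,-5,173,-1.7,-27,0],[1,82,-5,180,-1.8,-28.5,0],[1,90,-6,187,-1.9,-30,0]]

```text
time_s: 15.5
position: [0.5349, 0.1757, 0.285]
tool_rot: [[-0.073, 0.5, 0.863], [-0.997, -0.031, -0.067], [-0.007, -0.865, 0.501]]
ft_force: [-5.6, 4.2, -0.6]
grip_width: 0.0088
```

```bash
python3 - <<'E'
from h import *
np.set_printoptions(precision=4,suppress=True)
o=env.observe(); print(o['position'],o['tool_rot'],o['q'],o['time_s'],o['grip_width'],o['ft_force'],o['wrist_torque'])
d=snap('side','side6'); cv2.imwrite('pics/side6b.png',cv2.resize(d['img'][70:220,170:370,::-1],(800,600),interpolation=cv2.INTER_CUBIC))
E
```

```text
[0.5349 0.1757 0.285 ] [[-0.0731  0.5005  0.8627]
 [-0.9973 -0.0309 -0.0666]
 [-0.0066 -0.8652  0.5014]] [ 8.7446 12.2852 88.3735 -7.9921 50.0951 16.571 ] 15.5 0.008810499899212499 [-5.5572  4.2439 -0.5866] [0.6752 1.1514 0.4418]
```

View pics/side6b.png

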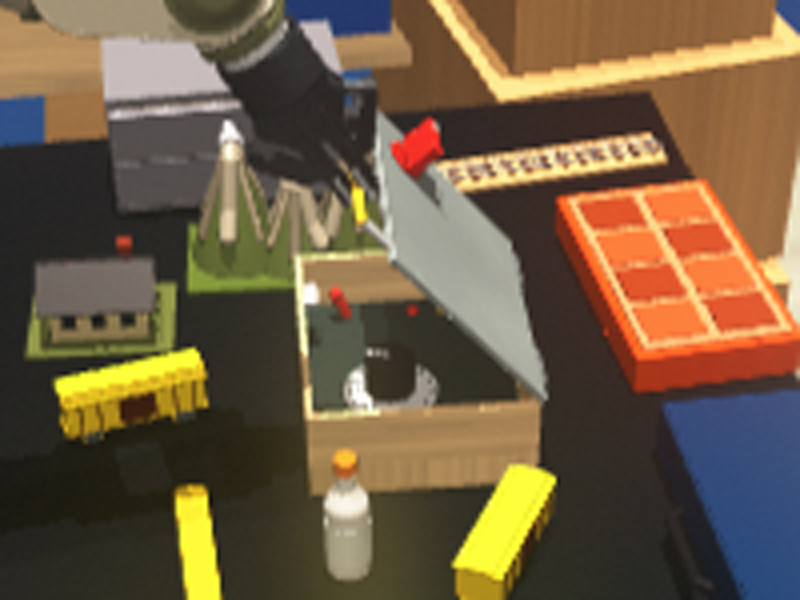

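The cover is swinging up in the grip at about 0.88 rad. I'll carry on past upright.

Request:
carry_out:
  targets:
    - [[1,8,0,7,-0.1,-1.5,0],[1,17,-1,13,-0.2,-3,0],[1,26,-1,19,-0.3,-4.5,0],[1,35,-2,24,-0.4,-6,0],[1,44,-2,29,-0.5,-7.5,0],[1,54,-3,33,-0.6,-9,0],[1,64,-3,37,-0.7,-10.5,0],[1,74,-4,41,-0.8,-12,0],[1,84,-5,44,-0.9,-13.5,0],[1,95,-6,47,-0.9,-15,0],[1,105,-6,49,-1,-16.5,0],[1,115,-7,51,-1.1,-18,0],[1,126,-7,52,-1.2,-19.5,0],[1,137,-8,53,-1.3,-21,0],[1,147,-9,54,-1.4,-22.5,0],[1,158,-10,54,-1.5,-24,0],[1,168,-10,53,-1.6,-25.5,0],[1,179,-11,52,-1.7,-27,0],[1,186,-12,51,-1.8,-28,0],[1,186,-12,51,-1.8,-28,0]]

```text
time_s: 17.22
position: [0.7232, 0.1634, 0.3351]
tool_rot: [[-0.069, 0.849, 0.524], [-0.998, -0.054, -0.045], [-0.01, -0.526, 0.851]]
ft_force: [3.9, 2.7, 1.2]
grip_width: 0.0087
```

```bash
python3 - <<'E'
from h import *
np.set_printoptions(precision=4,suppress=True)
o=env.observe(); print(o['position'],o['tool_rot'],o['q'],o['time_s'],o['grip_width'],o['ft_force'],o['wrist_torque'])
d=snap('side','side7'); cv2.imwrite('pics/side7b.png',cv2.resize(d['img'][70:220,170:370,::-1],(800,600),interpolation=cv2.INTER_CUBIC))
E
```

```text
[0.7232 0.1634 0.3351] [[-0.0691  0.849   0.5238]
 [-0.9976 -0.0536 -0.0448]
 [-0.01   -0.5257  0.8506]] [  6.3021  23.345   77.0088 -21.7812  23.2456  26.0821] 17.2167 0.008657340472854255 [3.896  2.6889 1.239 ] [0.1578 0.0842 0.4075]
```

View pics/side7b.png

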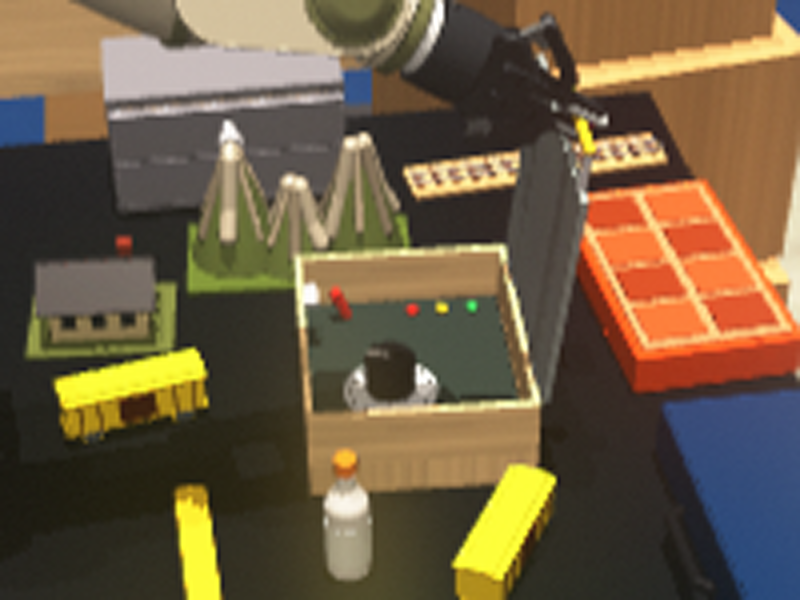

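The cover stands at about 1.7 rad. I'll open the jaws a little and back off along the tool axis.

Request:
carry_out:
  targets:
    - [[0.77,0,0,0,0,0,0],[0.77,0,0,0,0,0,0],[0.77,0,0,0,0,0,0],[0.77,0,0,0,0,0,0],[0.77,-8,0,5,0,0,0],[0.77,-25,2,16,0,0,0],[0.77,-50,3,31,0,0,0],[0.77,-80,5,50,0,0,0],[0.77,-110,6,68,0,0,0],[0.6,-140,8,80,0,7,0],[0.4,-160,10,85,1,14,0],[0.2,-160,12,85,1.4,21,0],[0,-160,14,85,1.8,28,0],[0,-160,16,85,2.2,35,0],[0,-160,18,85,2.7,42,0],[0,-160,20,85,3.1,49,0],[0,-160,22,85,3.6,56,0],[0,-160,22,80,3.7,58,0],[0,-160,22,80,3.7,58,0]]

```text
time_s: 18.85
position: [0.5631, 0.185, 0.4127]
tool_rot: [[-0.076, -0.004, 0.997], [-0.997, -0.0, -0.076], [0.0, -1.0, -0.004]]
ft_force: [0.9, 0.8, -1.1]
grip_width: 0.0852
```

```bash
python3 - <<'E'
from h import *
np.set_printoptions(precision=4,suppress=True)
o=env.observe(); print(o['position'],o['tool_rot'],o['q'],o['time_s'],o['grip_width'],o['ft_force'],o['wrist_torque'])
d=snap('side','side8'); cv2.imwrite('pics/side8b.png',cv2.resize(d['img'][70:220,170:370,::-1],(800,600),interpolation=cv2.INTER_CUBIC))
d=snap('wrist','wrist8'); cv2.imwrite('pics/wrist8b.png',cv2.resize(d['img'][:,:,::-1],(800,600),interpolation=cv2.INTER_CUBIC))
E
```

```text
[0.5631 0.185  0.4127] [[-0.0758 -0.0041  0.9971]
 [-0.9971 -0.0002 -0.0758]
 [ 0.0005 -1.     -0.0041]] [  6.7431  23.8559  45.571    0.0195 110.8088  11.0967] 18.85 0.08524186994465062 [ 0.9161  0.817  -1.0778] [ 0.0073  0.031  -0.0211]
```

View pics/side8b.png

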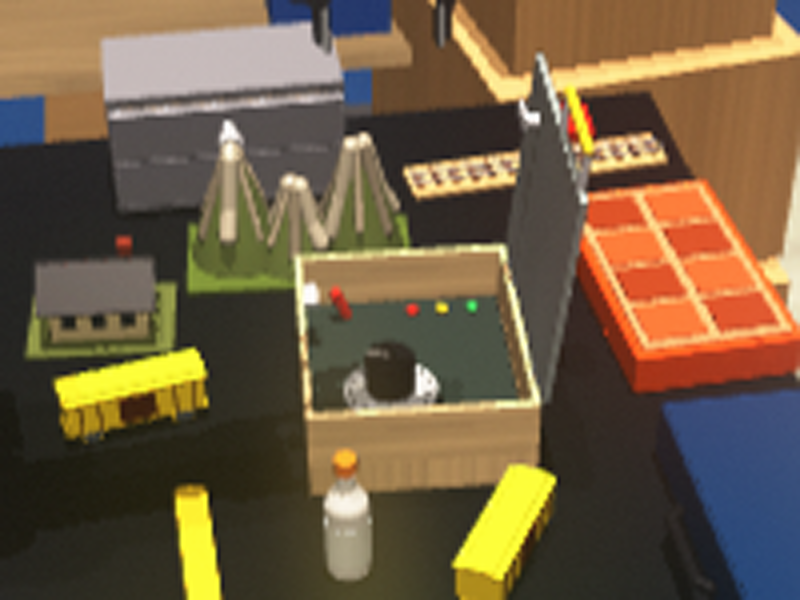

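View pics/wrist8b.png

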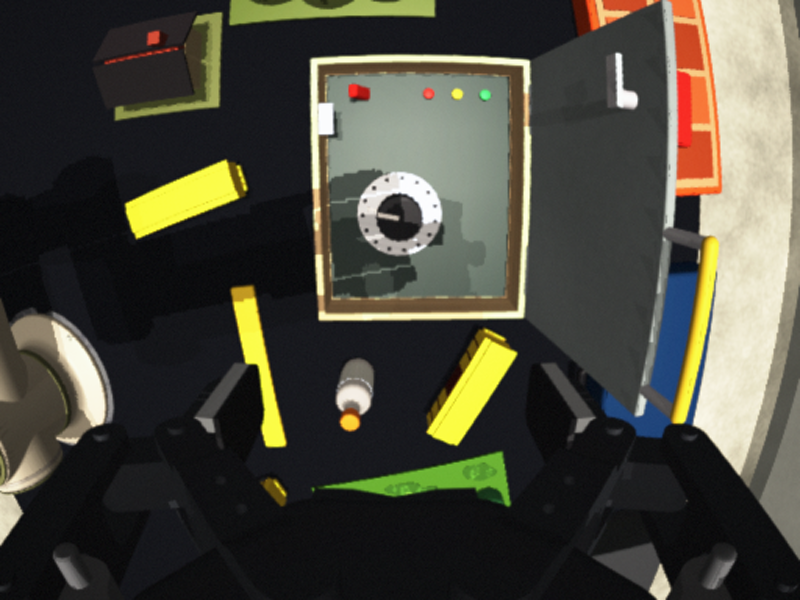

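The cover stands open by itself. In the enlarged wrist view the selector knob is at (400,217) and its pointer points toward the console's front. The red toggle at (360,92) is undisturbed. Next I'll measure the selector.

```bash
python3 - <<'E'
from h import *
np.set_printoptions(precision=4,suppress=True)
d=load('wrist8'); f=lambda x,y,z:onz(d,x*.64,y*.64,z,True)
print('cam',ray(d,256,192,True)[0])
im=d['img'][...,::-1]; cr=im[100:175,215:295]; cv2.imwrite('pics/c8.png',cv2.resize(cr,(800,600) if 0 else None,fx=8,fy=8,interpolation=cv2.INTER_CUBIC))
print('ring edges z.04',f(358,214,.04),f(442,214,.04),f(400,172,.04),f(400,256,.04))
print('top',f(400,217,.08), 'L',f(376,217,.08),f(425,217,.08))
E
```

```text
cam [0.5664 0.2544 0.5341]
ring edges z.04 [0.5234 0.2054 0.04  ] [0.6128 0.1988 0.04  ] [0.5713 0.2466 0.04  ] [0.5648 0.1562 0.04  ]
top [0.5677 0.2032 0.08  ] L [0.5443 0.2049 0.08  ] [0.5922 0.2014 0.08  ]
```

View pics/c8.png

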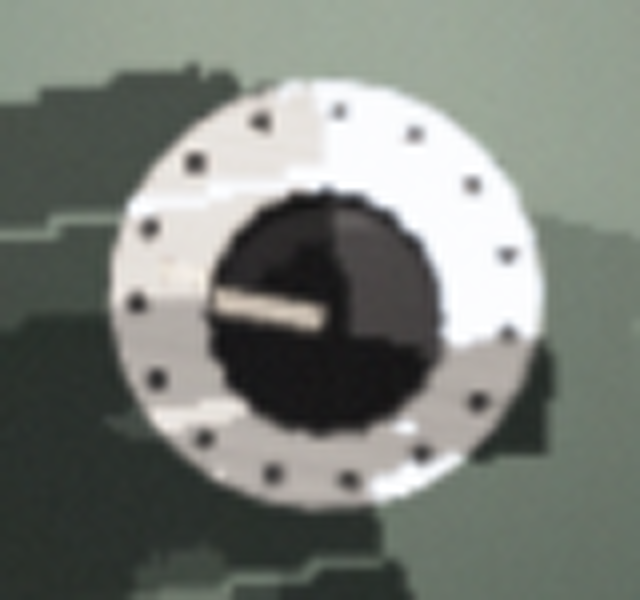

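Request:
carry_out:
  targets:
    - [[0.2,5,16,-40,0,0,0],[0.2,5,16,-80,0,0,0],[0.2,5,16,-120,0,0,0],[0.2,5,16,-160,0,0,0],[0.2,5,16,-200,0,0,0],[0.2,5,16,-235,0,0,0],[0.2,5,16,-255,0,0,0],[0.2,5,16,-260,0,0,0],[0.2,5,16,-260,0,0,0],[0.2,5,16,-260,0,0,0]]

```text
time_s: 19.78
position: [0.5677, 0.2015, 0.1565]
tool_rot: [[-0.075, 0.004, 0.997], [-0.997, 0.001, -0.075], [-0.001, -1.0, 0.004]]
ft_force: [0.9, -0.4, -0.2]
grip_width: 0.0682
```

```bash
python3 - <<'E'
from h import *
np.set_printoptions(precision=4,suppress=True)
o=env.observe(); print(o['position'],o['tool_rot'],o['q'],o['time_s'],o['grip_width'],o['ft_force'])
d=snap('wrist','wrist9'); cv2.imwrite('pics/wrist9b.png',cv2.resize(d['img'][:,:,::-1],(800,600),interpolation=cv2.INTER_CUBIC))
E
```

```text
[0.5677 0.2015 0.1565] [[-0.0748  0.0037  0.9972]
 [-0.9972  0.0005 -0.0748]
 [-0.0008 -1.      0.0036]] [ 8.2985 31.5639 74.4357 -0.0022 73.7874 12.5891] 19.7833 0.06824944314800291 [ 0.9325 -0.3958 -0.2446]
```

View pics/wrist9b.png

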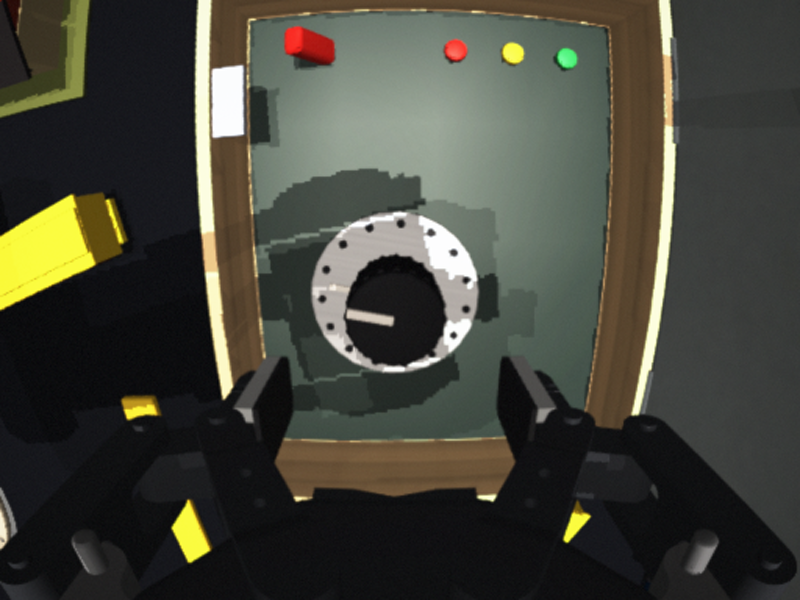

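```bash
python3 - <<'E'
from h import *
np.set_printoptions(precision=4,suppress=True)
d=load('wrist9'); f=lambda x,y,z:onz(d,x*.64,y*.64,z,True)
# knob top circle: left 346, right 446, bottom 367 (top edge hidden in side)
print(f(346,318,.08),f(446,318,.08),f(396,367,.08))
a,b=f(346,315,.08),f(393,321,.08); print('ptr',a,b,np.degrees(np.arctan2(*(a-b)[[1,0]])))
print('ring',f(312,291,.038),f(478,291,.038),f(396,211,.038))
E
```

```text
[0.5451 0.2053 0.08  ] [0.5899 0.2019 0.08  ] [0.5657 0.1796 0.08  ]
ptr [0.5452 0.2067 0.08  ] [0.566  0.2023 0.08  ] 168.12129334321557
ring [0.5226 0.208  0.038 ] [0.612  0.2012 0.038 ] [0.571  0.2472 0.038 ]
```

Request:
carry_out:
  targets:
    - [[0.2,0,1,-30,0,0,0],[0.2,0,1,-55,0,0,0],[0.2,0,1,-72,0,0,0],[0.2,0,1,-82,0,0,0],[0.2,0,1,-87,0,0,0],[0.2,0,1,-87,0,0,0],[0.2,0,1,-87,0,0,0],[0.5,0,1,-87,0,0,0],[1,0,1,-87,0,0,0],[1,0,1,-87,0,0,0],[1,0,1,-87,0,0,0],[1,0,1,-87,0,0,0]]
  squeeze: 50

```text
time_s: 20.83
position: [0.5682, 0.2023, 0.0689]
tool_rot: [[-0.075, 0.003, 0.997], [-0.997, 0.0, -0.075], [-0.001, -1.0, 0.003]]
ft_force: [0.4, 0.6, 6.9]
grip_width: 0.0446
```

Request:
carry_out:
  targets:
    - [[1,0,0,0,0,0,-6],[1,0,0,0,0,0,-13],[1,0,0,0,0,0,-20],[1,0,0,0,0,0,-27],[1,0,0,0,0,0,-34],[1,0,0,0,0,0,-41],[1,0,0,0,0,0,-48],[1,0,0,0,0,0,-55],[1,0,0,0,0,0,-62],[1,0,0,0,0,0,-69],[1,0,0,0,0,0,-76],[1,0,0,0,0,0,-83],[1,0,0,0,0,0,-90],[1,0,0,0,0,0,-97],[1,0,0,0,0,0,-104],[1,0,0,0,0,0,-111],[1,0,0,0,0,0,-117],[1,0,0,0,0,0,-120],[1,0,0,0,0,0,-120],[1,0,0,0,0,0,-120]]

```text
time_s: 22.5
position: [0.5687, 0.2013, 0.0689]
tool_rot: [[-0.826, 0.004, -0.564], [0.564, -0.001, -0.826], [-0.004, -1.0, -0.001]]
ft_force: [2.0, -5.9, 6.4]
grip_width: 0.0448
```

```bash
python3 - <<'E'
from h import *
np.set_printoptions(precision=4,suppress=True)
o=env.observe(); z=o['tool_rot'][:,2]; print(o['position'],np.degrees(np.arctan2(z[1],z[0])),o['q'],o['time_s'],o['grip_width'],o['ft_force'],o['wrist_torque'])
d=snap('wrist','wrist10'); cv2.imwrite('pics/wrist10b.png',cv2.resize(d['img'][:,:,::-1],(800,600),interpolation=cv2.INTER_CUBIC))
E
```

```text
[0.5687 0.2013 0.0689] -124.33881584895853 [  8.3059  37.4078  79.8651  -0.1314  62.5134 132.7053] 22.5 0.04481823008994295 [ 1.9566 -5.8546  6.431 ] [-1.0318 -0.1163 -0.0265]
```

View pics/wrist10b.png

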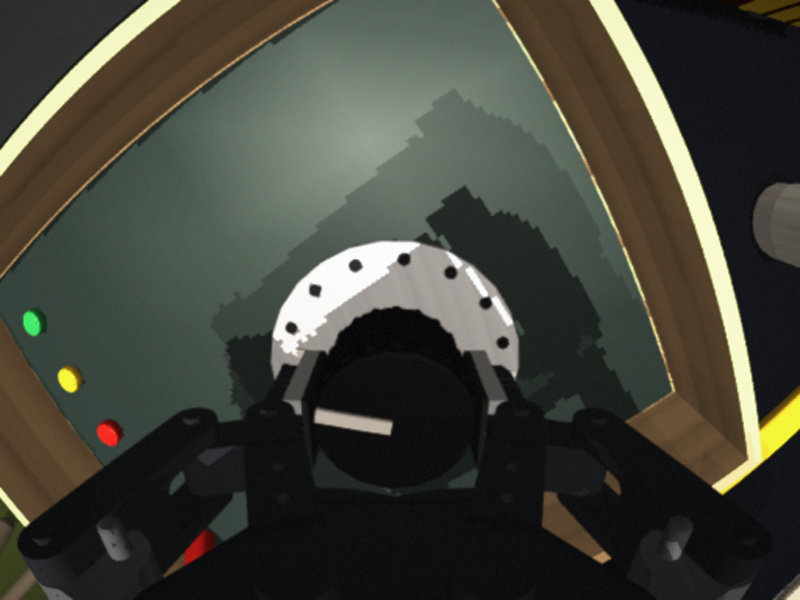

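The pointer kept its place relative to the jaws, so the knob turned with them. I'll release and rise.

Request:
carry_out:
  targets:
    - [[0.35,0,0,0,0,0,0],[0.2,0,0,0,0,0,0],[0.2,0,0,0,0,0,0],[0.2,0,0,0,0,0,0],[0.2,0,0,0,0,0,0],[0.2,0,0,10,0,0,0],[0.2,0,0,30,0,0,0],[0.2,0,0,60,0,0,0],[0.2,0,0,95,0,0,0],[0.2,0,0,130,0,0,0],[0.2,0,0,165,0,0,0],[0.2,0,0,200,0,0,0],[0.2,-10,0,235,0,0,0],[0.2,-20,0,260,0,0,0],[0.2,-20,0,260,0,0,0],[0.2,-20,0,260,0,0,0]]

```text
time_s: 23.88
position: [0.5469, 0.2024, 0.3294]
tool_rot: [[-0.826, 0.004, -0.563], [0.563, 0.001, -0.826], [-0.003, -1.0, -0.002]]
ft_force: [-0.3, -0.1, -2.0]
grip_width: 0.0684
```

```bash
python3 - <<'E'
from h import *
np.set_printoptions(precision=4,suppress=True)
d=load('wrist10'); f=lambda x,y,z:onz(d,x*.64,y*.64,z,True)
a,b=f(315,416,.08),f(391,429,.08); print('ptr gripped',np.degrees(np.arctan2(*(a-b)[[1,0]])))
o=env.observe(); print(o['position'],o['time_s'],o['ft_force'])
d=snap('wrist','wrist11'); cv2.imwrite('pics/wrist11b.png',cv2.resize(d['img'][:,:,::-1],(800,600),interpolation=cv2.INTER_CUBIC))
d=snap('side','side11'); cv2.imwrite('pics/side11b.png',cv2.resize(d['img'][70:340,100:460,::-1],(800,600),interpolation=cv2.INTER_CUBIC))
E
```

```text
ptr gripped 45.28623725597213
[0.5469 0.2024 0.3294] 23.8833 [-0.2818 -0.1093 -1.9512]
```

View pics/wrist11b.png

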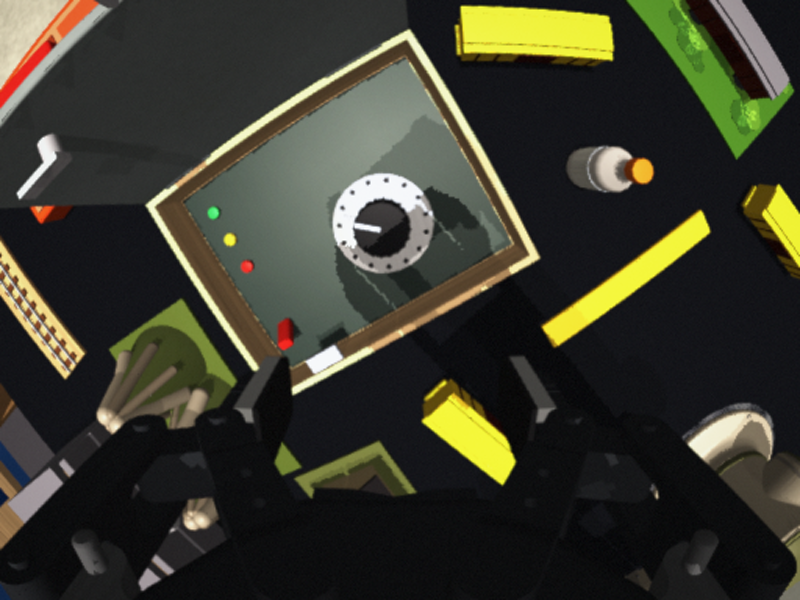

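View pics/side11b.png

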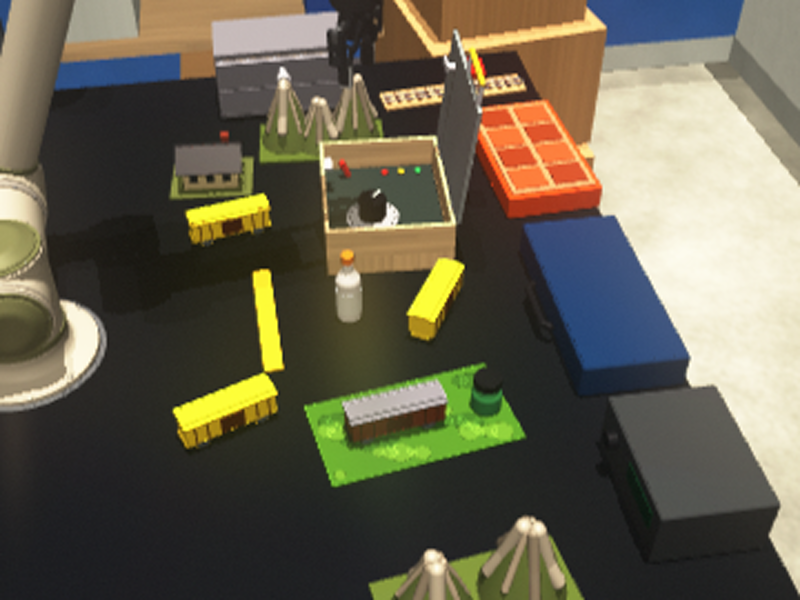

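```bash
python3 - <<'E'
from h import *
def ptr(fn,c,r):
    d=load(fn); g=cv2.cvtColor(d['img'],cv2.COLOR_RGB2GRAY).astype(int)
    yy,xx=np.mgrid[:384,:512]; m=((xx-c[0])**2+(yy-c[1])**2<r*r)&(g>130)
    n,l,s,ce=cv2.connectedComponentsWithStats(m.astype(np.uint8)); i=1+np.argmax(s[1:,4])
    ys,xs=np.where(l==i)
    P=np.array([onz(d,x,y,.08,True)[:2] for x,y in zip(xs,ys)]); w=np.array([g[y,x]-100. for x,y in zip(xs,ys)])
    mu=np.average(P,axis=0,weights=w); v=np.linalg.eigh((P-mu).T@((P-mu)*w[:,None]))[1][:,1]
    return len(xs),mu,np.degrees(np.arctan2(v[1],v[0]))%180
k=.64
print(ptr('wrist8',(400*k,218*k),14)); print(ptr('wrist9',(396*k,318*k),30)); print(ptr('wrist10',(391*k,429*k),40)); print(ptr('wrist11',(381*k,230*k),15))
d=load('wrist11');cv2.imwrite('pics/c11.png',cv2.resize(d['img'][105:180,205:285,::-1],None,fx=8,fy=8,interpolation=cv2.INTER_CUBIC))
E
```

```text
(31, array([0.55622822, 0.20505357]), np.float64(164.74891804365518))
(161, array([0.55614898, 0.20494093]), np.float64(165.27631112847834))
(314, array([0.57284596, 0.20974848]), np.float64(45.35527114228106))
(55, array([0.57328037, 0.20943099]), np.float64(45.323677343335966))
```

View pics/c11.png

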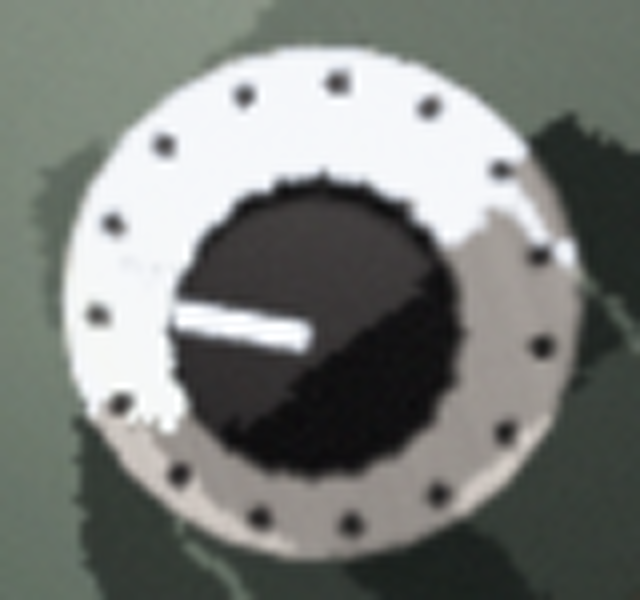

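Measured the same way before and after, the pointer went from 165.3° to 45.3°, which is 120° clockwise or five clicks. The wagon stands on the mat, the cover is past upright, and the arm is clear.

```bash
python3 - <<'E'
from h import *
o=env.observe(); print(o['ft_force'],abs(o['qvel']).max(),o['time_s'])
print(env.close_job())
E
```

```text
[ 0.49225005 -0.7805506  -0.15487278] 1.0827809728836175 23.9833
the job is handed in; nothing more can be done
None
```

I finished all the steps and handed the job in at about 24 s of the 72 s allowed; the system gives no verdict.

- **Wagon:** I lifted it off the cover and set it along the mat. The pictures show it upright, wholly on the mat and clear of the paint jar.
- **Latch and cover:** I turned the latch 89° clockwise; the bar now lies along the console's width. I swung the cover to about 1.7 rad by the commanded path. After I let go, the side view showed it still standing past upright.
- **Selector:** I turned it 120° clockwise and released it. The pointer went from 165.3° to 45.3°, which is five clicks, and it read the same gripped and released.
- **Rest of the scene:** The toggle, hills, bottle, jar and ruler look undisturbed in the last pictures, judged by eye rather than measured. The arm ended clear of everything, with only sensor-noise forces (under 1 N).

No check failed or disagreed. The position readings from different views agreed to within a few millimetres.

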